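# Draw and hold the vacuum on the sample pot

### The arm

A 6-joint arm with a two-finger parallel gripper is mounted at the origin on the work surface. World frame = base frame: x ahead of the robot, y to its left, z up, the work surface at z = 0. Lengths are in m, angles in rad, forces in N, time in s.
With the tool pointing down it reaches from about 0.375 to 0.75 m from the base axis. Payload 9 kg.
Tool frame: the origin (TCP) lies on the centre line of the jaws, within the pads' length; the fingertips stand 17 mm ahead of it and the grasp point (between the pads) lies 2 mm behind it; z points along the fingers, y is the line along which they close (so a half turn about z gives the same grasp; the last joint's range is limited). The gripper opens to 85 mm and grips with 20 to 120 N. Pads are 22 mm wide; open, the fingers measure 114 mm over their backs; the gripper's body (76 mm by 85 mm) begins 54 mm behind the grasp point. The pads swing forward as they close: fully open they stand 13 mm farther back than shut.
Start: joints at [0.925, 0.104, 0.097, 1.564, 0, 1.353], TCP at [0.249, 0.546, 0.248] pointing down, gripper open.
Joint ranges: [-2.99, 2.99], [-0.84, 1.86], [-1.1, 1.16], [-1.84, 2.11], [-1.51, 1.56], [-3.14, 3.14]. Speed limits (rad/s): [2.22, 2.22, 2.57, 3.14, 3.14, 3.14].

### API

Orientations are given as a rotation vector (axis times angle).
In Python, from cell import manip, imaging, close_job gives the robot as it stands.
- The arm moves only by the tool servo_tool, never from a script. Its argument "deltas" is one flat list of numbers, 5 for each row, row after row: the finger opening in mm, from 0 to 85.4, then the shift along the world's x, y, z in mm, then the turn about the world's z in rad. A call has 1 to 10 rows; each row shifts and turns the commanded pose from where the row before left it; what a row does not reach is not made up. A row lasts 1/10 s, in which the tool goes at most 50 mm and 8.59 degrees, less where a joint would pass 70% of its speed; a pose out of reach is approached as far as the arm can. A call with a gripper value outside its range is refused whole. The fingers move at their own pace and stop on an object; "squeeze" is the grip in N (left out, the last holds). Time passes only in rows, so rows that do not move let the fingers close. It gives the time, the measured TCP pose, the force, the opening and the grip force at its end, in the units of the state.
- manip.get_obs(): the state, without advancing time (a new reading comes with each control period).
- imaging.grab_frame(name): name is "scene" or "top"; returns a dict with "image" (384x512x3 uint8, blue, green, red), "z_map" (384x512 float32, m along the optical axis (not along the pixel's ray), 0 where there is no reading), "fx", "fy", "cx", "cy" (pixels), "rvec" (rotation vector, rad) and "tvec" (3), from world to camera coordinates, as OpenCV has them. Camera axes: x right, y down, z forward; pixel columns grow to the right and rows downward; lengths in m; the calibration is good to about 2 mm. A picture is of the moment at which its call begins.
- close_job(): hands the job in; it is judged then, once.
The state is a dict: "clock": time; "q": joint angles; "joint_velocities": joint speeds; "tau": joint torques, N m; "ee_pos": TCP position; "tcp_rot": TCP orientation; "force": force on the tool from outside, world axes, zero at the start; "wrist_torque": the same for the moment, N m; "gripper_width": opening from 0.0 (shut) to 1.0 (fully open); "gripper_force": force on a finger pad.
Only numpy, scipy, OpenCV 4.12 (cv2) and the standard library are available. Lean on these libraries where they do the work, as an engineer would, in place of code of your own. Each camera call takes 0.05 s, during which the arm holds its last target. There are 200 camera calls.

### The job

The samples are already in the small vacuum pot: put its clear, bluish lid on so that it sits flat and fully home in the seat (set it down, do not drop it) and let go of it, then draw the hand pump's T-handle straight out against its spring until the whole red ring on the rod has just come out of the barrel. Finish while still holding the handle there, so that the vacuum stays on. Leave the rack, the bottle and the tube stand on the bench where they are.

Things in the scene. Friction and masses are not known exactly. Their poses are not given: they have to be found in the camera images.
- unit: The bench vacuum unit, fixed to the bench: white board 220 (x) by 240 (y) mm, 12 mm thick, with a round aluminium sample pot on its +y half and a hand pump on its -y half, joined at the back by a rigid steel tube with a small round gauge (118 mm high, the highest part). Origin: centre of the board's underside. Its -x side is the pump's handle end; the rod is drawn out along the unit's own -x. z up. The unit's place and yaw vary.
- pot_seat (a point): Centre of the flat seat in the top of the pot, 46 mm above the bench (unit frame x 20, y 52 mm). The pot is 124 mm across; the lid drops into a shallow recess 115 mm across and 6 mm deep whose floor is the seat (a ledge with a 92 mm opening; small open sample tubes stand below it).
- lid: The pot's loose lid: clear, bluish acrylic disc, 109 mm across, 10 mm thick, 0.2 kg give or take a quarter, lying on the bench left or right of the unit, with a black round knob on top. Origin: centre of the disc's underside; z up. Home: origin on pot_seat (3 mm play all round); the yaw does not matter.
- lid_knob (a point): Middle of the lid's black knob head, 31 mm above the lid's underside. The head is a cylinder 28 mm across from 18 to 44 mm above the underside, on an 18 mm neck; the disc's top is at 10 mm, so fingertips must stay above that.
- pump_rod (a joint): How far the piston rod is drawn out of the barrel, in m: 0 is home (pulled in by the spring), the stop is at 0.080. The red ring on the rod is 8 mm wide and hidden at the start: its first edge comes out of the barrel's collar at 0.042 and the whole ring is just out at 0.050. The inner return spring pulls with 5 N at 0 and 12 N at 0.050, and draws the rod back in if it is let go. The thin black rings are only 10 mm divisions.
- pump_handle (a point): Middle of the black T-handle, where its crossbar (12 mm thick, 60 mm long along the unit's y, level) meets the rod; it moves with the rod. 65 mm above the bench; with the rod home at unit frame x -111, y -68 mm. The steel rod (9 mm thick, level) runs from here to the barrel along the unit's +x, so fingers can straddle the rod behind the crossbar, or pinch the crossbar beside the rod.
- pump_mouth (a point): Centre of the face of the pump barrel's black collar (26 mm across), out of which the rod slides; fixed to the unit, 65 mm above the bench, 54 mm behind pump_handle when the rod is home: 48 mm of bare rod lie between the crossbar and the collar. The barrel behind it is 34 mm across.
- tube_rack: Bystander: red microtube rack, 85 (x) by 105 (y) by 32 mm high, on the other side of the unit from the lid. Origin: centre of the underside.
- reagent_bottle: Bystander: white bottle with a blue cap, 64 mm across, 130 mm high, behind the work on the left. Origin: centre of the underside.
- tube_stand: Bystander: blue round stand (foot 68 mm across) holding an upright white tube with an orange cap, 122 mm high, behind the work on the right. Origin: centre of the underside.

How it is judged:
By the outcome, as a careful person would: the job done as asked, in the order asked, and still so for the second after the job is handed in, while the arm keeps its last pose, push and grip.
It also fails if it takes over 51 s, if anything falls off the work surface, if the arm or the gripper's body presses on something with over 40 N, if the wrist force passes 120 N, or if a joint passes its speed limit or range.

## Working session

There is one attempt and no reset: what is moved stays moved. The work goes in short steps, Python scripts to look and compute and a tool call to move; the robot and the scene stay as the last step left them, time stands still between calls to the robot, and variables do not carry over. Pictures are saved under pics/ and viewed, at most 10 in all, crops included, and the job is handed in when it is done.

Besides the shell and the picture viewer there is one more tool, called after "Call:" as name(argument=value, ...), one argument or row to a line, values as JSON. servo_tool: Moves the arm, as the interface text tells. Its arguments: {"type":"object","properties":{"deltas":{"type":"array"},"squeeze":{"type":"number"}},"required":["deltas"]}

```bash
mkdir -p pics
cat > h.py <<'E'
import numpy as np, cv2
from cell import manip, imaging, close_job
def grab(n):
    f=imaging.grab_frame(n); f['R']=cv2.Rodrigues(np.array(f['rvec'],float))[0]; f['t']=np.array(f['tvec'],float).ravel(); return f
def cloud(f):
    z=f['z_map']; v,u=np.indices(z.shape)
    P=np.stack([(u-f['cx'])/f['fx']*z,(v-f['cy'])/f['fy']*z,z],-1)
    return (P-f['t'])@f['R']
def ray(f,u,v,h):
    d=np.array([(u-f['cx'])/f['fx'],(v-f['cy'])/f['fy'],1])@f['R']; c=-f['t']@f['R']
    return c+d*(h-c[2])/d[2]
def proj(f,p):
    q=f['R']@np.array(p)+f['t']; return q[0]/q[2]*f['fx']+f['cx'],q[1]/q[2]*f['fy']+f['cy']
E
python3 - <<'E'
from h import *
import pickle
for n in('top','scene'):
    f=grab(n); cv2.imwrite(f'pics/{n}0.png',f['image']); pickle.dump(f,open(n+'0.pkl','wb'))
    print(n,-f['t']@f['R'],f['fx'])
s=manip.get_obs();print(s['clock'],s['ee_pos'],s['tcp_rot'],s['gripper_width'])
E
```

```text
top [ 5.30438763e-01 -1.07194958e-04  8.59872200e-01] 354.850345222888
scene [1.43727104 0.14724248 0.69259228] 464.8111016600519
0.1 [0.24874916 0.54570116 0.24762314] [-6.66727585e-01 -3.06957484e+00  1.69693836e-03] 1.003352731835384
```

View pics/top0.png

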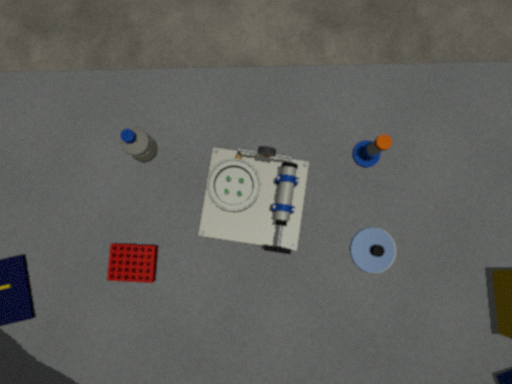

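View pics/scene0.png

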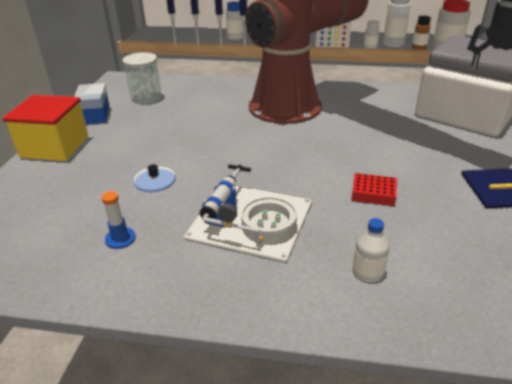

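The top view shows the pot at (234,186), the lid at (373,250) with its knob at (376,251), the T-handle at (277,249), the rack at (132,263), the bottle at (138,145) and the tube stand at (370,152). Next I'll measure these.

Run:
```python
from h import *
import pickle
T=pickle.load(open('top0.pkl','rb'));S=pickle.load(open('scene0.pkl','rb'))
def big(m,lo=0):
    c,_=cv2.findContours(m.astype(np.uint8),cv2.RETR_EXTERNAL,cv2.CHAIN_APPROX_NONE)
    return max(c,key=cv2.contourArea)
im=T['image'];hsv=cv2.cvtColor(im,cv2.COLOR_BGR2HSV).astype(int);V,U=np.indices(im.shape[:2])
# lid
m=(hsv[...,1]>60)&(hsv[...,0]>95)&(hsv[...,0]<125)&(abs(U-373)<35)&(abs(V-250)<35)
c=big(m);e=cv2.fitEllipse(c);print('lid ell',e,'->',ray(T,*e[0],.008), 'diam',e[1][0]/354.85*.85)
k=(im.max(-1)<50)&(abs(U-375)<25)&(abs(V-250)<25)
cl=cloud(T);C=cl[k];print('knob cloud zmax',np.percentile(C[:,2],[50,90,99]));h=C[C[:,2]>.035];print('knob top mean',h.mean(0),len(h),h.min(0),h.max(0))
# board
b=(im.min(-1)>120)&(hsv[...,1]<60)&(U>190)&(U<320)&(V>140)&(V<260)
r=cv2.minAreaRect(big(b));print('board',r)
for p in cv2.boxPoints(r): print(ray(T,*p,.012)[:2])
# pot rim from cloud
q=(cl[...,2]>.048)&(cl[...,2]<.056)&(abs(U-234)<32)&(abs(V-186)<32)
P=cl[q][:,:2];
A=np.c_[2*P,np.ones(len(P))];s=np.linalg.lstsq(A,(P**2).sum(1),rcond=None)[0];print('rim n',len(P),s[:2],np.sqrt(s[2]+s[0]**2+s[1]**2),cl[q][:,2].mean())
# handle
hm=(cl[...,2]>.058)&(cl[...,2]<.08)&(U>255)&(U<300)&(V>240)&(V<260)
H=cl[hm];print('handle',len(H),H.mean(0),H.min(0),H.max(0))
hb=(im.max(-1)<55)&(U>258)&(U<298)&(V>241)&(V<257)
r=cv2.minAreaRect(big(hb));print('hbar',r,[ray(T,*p,.071)[:2] for p in [r[0]]]);print([ray(T,*p,.071)[:2].round(4) for p in cv2.boxPoints(r)])
big_=lambda n,a:cv2.imwrite(n,cv2.resize(im[135:285,190:410],None,fx=3.6,fy=3.6,interpolation=cv2.INTER_CUBIC))
big_('pics/crop.png',0)
```

```text
lid ell ((371.5160827636719, 249.57691955566406), (42.39015579223633, 43.979698181152344), 140.4994354248047) -> [ 0.47960659 -0.29061305  0.008     ] diam 0.10154046054220339
knob cloud zmax [0.04372219 0.0456389  0.04714227]
knob top mean [ 0.47970236 -0.29071042  0.04356308] 99 [ 0.46894133 -0.30327765  0.03509757] [ 0.48971617 -0.28011514  0.04761364]
board ((241.5433349609375, 196.4681854248047), (74.96419525146484, 89.86579895019531), 8.746162414550781)
[0.52517043 0.12187028]
[0.73901631 0.08643564]
[ 0.70631022 -0.0930915 ]
[ 0.49353994 -0.05274926]
rim n 362 [0.64006496 0.03406141] 0.05850301063877934 0.05130520127866681
handle 176 [ 0.49196192 -0.06058833  0.06987237] [ 0.4807943  -0.08955033  0.06426558] [ 0.50787833 -0.03192067  0.07583063]
hbar ((276.53466796875, 248.77455139160156), (27.294267654418945, 5.3220014572143555), 8.746161460876465) [array([ 0.4910322 , -0.05944275])]
[array([ 0.4907, -0.0288]), array([ 0.5021, -0.031 ]), array([ 0.4914, -0.0901]), array([ 0.48  , -0.0879])]
```

View pics/crop.png

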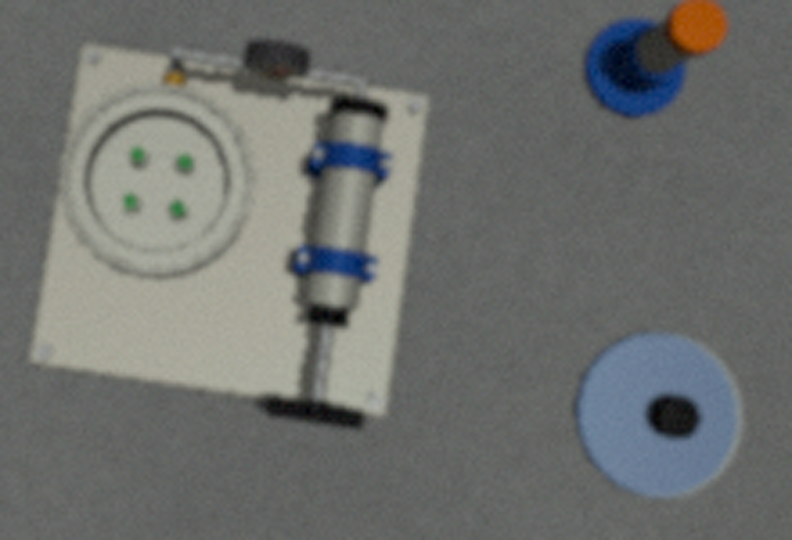

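The crop confirms the T-handle, the collar at (327,315), the ring-shaped pot rim around (157,182) and the lid with its knob at (673,416). I'll refine the pot centre from the saved frames and move over the lid.

Call:
servo_tool(
  deltas=[60,20,-40,0,-0.08,60,20,-40,0,-0.08,60,20,-40,0,-0.08,60,20,-40,0,-0.08,60,20,-40,0,-0.08,60,20,-40,0,-0.08,60,20,-40,0,-0.08,60,20,-40,0,-0.08,60,20,-40,0,-0.08,60,20,-40,0,-0.08],
  squeeze=60,
)

```text
clock: 1.1
ee_pos: [0.4493, 0.1442, 0.2481]
tcp_rot: [-1.814, -2.565, -0.0]
force: [1.4, 0.9, 1.2]
gripper_width: 0.702
gripper_force: 0.0
```

Call:
servo_tool(
  deltas=[60,3,-44,0,-0.08,60,3,-44,0,-0.08,60,3,-44,0,-0.08,60,3,-44,0,-0.08,60,3,-44,0,-0.08,60,3,-44,0,-0.08,60,3,-44,0,-0.08,60,3,-44,0,-0.08,60,3,-44,0,-0.08,60,3,-44,0,-0.08],
)

```text
clock: 2.1
ee_pos: [0.4786, -0.2959, 0.248]
tcp_rot: [-2.67, -1.656, -0.0]
force: [0.3, -0.2, 0.3]
gripper_width: 0.7
gripper_force: 0.0
```

Run:
```python
from h import *
import pickle
def circ(P):
    P=P[:,:2]
    for _ in range(6):
        s=np.linalg.lstsq(np.c_[2*P,np.ones(len(P))],(P**2).sum(1),rcond=None)[0]
        r=np.sqrt(s[2]+s[0]**2+s[1]**2);d=np.hypot(*(P-s[:2]).T)-r
        P=P[abs(d)<max(2.5*np.median(abs(d)),.001)]
    return s[:2].round(4),r.round(4),len(P)
for n in('top','scene'):
    f=pickle.load(open(n+'0.pkl','rb'));g=cv2.cvtColor(f['image'],cv2.COLOR_BGR2GRAY).astype(np.float32);g=cv2.GaussianBlur(g,(0,0),.8)
    c0=np.array([.640,.034]);a=np.linspace(0,2*np.pi,180,endpoint=False)
    # radial profile on planes: outer rim edge z=.052 and opening edge z=.046
    for z,lo,hi in((.052,.054,.070),(.046,.040,.050),(.052,.052,.0605)):
        R=np.arange(lo,hi,.0005);pts=[];sg=[]
        for t in a:
            pr=np.array([proj(f,[c0[0]+r*np.cos(t),c0[1]+r*np.sin(t),z]) for r in R],np.float32)
            v=cv2.remap(g,pr[None,:,0],pr[None,:,1],cv2.INTER_LINEAR)[0];dv=np.diff(v)
            i=np.argmax(abs(dv));pts.append(c0+R[i]*np.array([np.cos(t),np.sin(t)]));sg.append(abs(dv[i]))
        pts=np.array(pts);sg=np.array(sg);print(n,z,circ(pts[sg>np.median(sg)*.6]))
    cl=cloud(f);d=np.hypot(cl[...,0]-.64,cl[...,1]-.034);q=(d<.07)&(d>.05)&(abs(cl[...,2]-.052)<.003)
    print('cloud',n,circ(cl[q]),cl[q].mean(0))
# lid by scene
f=pickle.load(open('scene0.pkl','rb'));im=f['image'];hsv=cv2.cvtColor(im,cv2.COLOR_BGR2HSV);V,U=np.indices(im.shape[:2])
cl=cloud(f);k=(im.max(-1)<60)&(abs(U-153)<15)&(abs(V-170)<15);v,u=np.nonzero(k);print('knob scene px',u.mean(),v.mean(),ray(f,u.mean(),v.mean(),.034),len(u))
m=(abs(U-155)<30)&(abs(V-180)<20)&(hsv[...,1]>50)&(hsv[...,0]>95);c=max(cv2.findContours(m.astype(np.uint8),0,1)[0],key=cv2.contourArea)
print('lid scene',circ(np.array([ray(f,*p[0],.009) for p in c])))
f=pickle.load(open('top0.pkl','rb'));im=f['image'];V,U=np.indices(im.shape[:2]);print('knob top px',[(ray(f,u.mean(),v.mean(),.04)) for v,u in [np.nonzero((im.max(-1)<60)&(abs(U-375)<18)&(abs(V-250)<18))]])
s=manip.get_obs();print(s['clock'],s['ee_pos'],s['tcp_rot'],s['force'])
```

```text
top 0.052 (array([0.6341, 0.0361]), np.float64(0.0595), 102)
top 0.046 (array([0.641, 0.034]), np.float64(0.0439), 115)
top 0.052 (array([0.6373, 0.0334]), np.float64(0.0554), 153)
cloud top (array([0.6398, 0.0342]), np.float64(0.0594), 308) [0.63963762 0.03437515 0.05168825]
scene 0.052 (array([0.643 , 0.0337]), np.float64(0.0602), 100)
scene 0.046 (array([0.6412, 0.0339]), np.float64(0.0451), 109)
scene 0.052 (array([0.641 , 0.0339]), np.float64(0.0588), 124)
cloud scene (array([0.6416, 0.0341]), np.float64(0.0593), 244) [0.64110957 0.03553053 0.05160299]
knob scene px 152.63013698630138 170.53424657534248 [ 0.48577196 -0.29193552  0.034     ] 73
lid scene (array([ 0.4929, -0.2882]), np.float64(0.0494), 71)
knob top px [array([ 0.47984547, -0.29090082,  0.04      ])]
2.1 [ 0.47858544 -0.2958534   0.24795222] [-2.66959029e+00 -1.65552959e+00 -2.32691188e-05] [ 0.34400898 -0.15565417  0.26342104]
```

Call:
servo_tool(
  deltas=[60,1.5,5,-30,0,60,0,0,-40,0,60,0,0,-40,0,60,0,0,-40,0,60,0,0,-25,0,60,0,0,-15,0,60,0,0,-13,0,60,0,0,-10,0,60,0,0,0,0,60,0,0,0,0],
)

```text
clock: 3.1
ee_pos: [0.4809, -0.2895, 0.0362]
tcp_rot: [2.666, 1.66, 0.0]
force: [1.3, -0.2, 0.2]
gripper_width: 0.704
gripper_force: 0.0
```

Call:
servo_tool(
  deltas=[20,0,0,0,0,20,0,0,0,0,20,0,0,0,0,20,0,0,0,0,20,0,0,0,0,20,0,0,0,0,20,0,0,0,0,20,0,0,0,0],
)

```text
clock: 3.9
ee_pos: [0.481, -0.2896, 0.0365]
tcp_rot: [2.665, 1.66, 0.001]
force: [0.3, 1.6, 6.2]
gripper_width: 0.309
gripper_force: 59.2
```

Run:
```python
from h import *
f=grab('scene');g=grab('top')
cv2.imwrite('pics/g1.png',np.hstack([cv2.resize(f['image'][110:220,90:240],None,fx=2.6,fy=2.6),cv2.resize(g['image'][200:310,310:460],None,fx=2.6,fy=2.6)]))
s=manip.get_obs();print(s['ee_pos'],s['force'],s['gripper_width'],s['gripper_force'])
```

```text
[ 0.48104895 -0.28960617  0.03653   ] [0.67021927 0.83293479 6.67833024] 0.30921349277058896 59.19606328010559
```

View pics/g1.png

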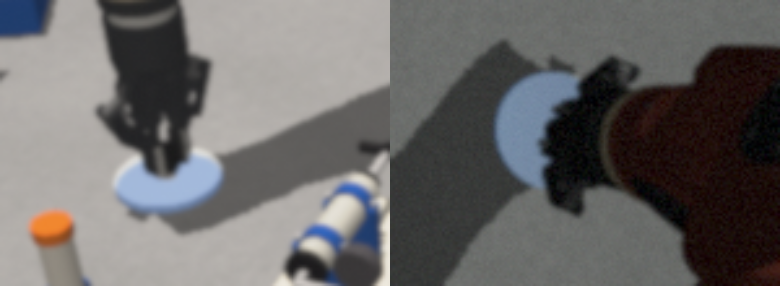

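The views show the lid's knob held between the fingers, with 26 mm opening and 59 N grip. I'll lift and carry it to the pot.

Call:
servo_tool(
  deltas=[20,0,0,5,0,20,0,0,10,0,20,0,0,20,0,20,0,0,30,0,20,0,0,35,0,20,0,0,35,0,20,0,0,25,0,20,0,0,10,0,20,0,0,0,0],
)

```text
clock: 4.9
ee_pos: [0.4809, -0.2895, 0.2068]
tcp_rot: [2.665, 1.659, 0.001]
force: [0.1, 0.1, -1.2]
gripper_width: 0.302
gripper_force: 59.2
```

Call:
servo_tool(
  deltas=[20,8,16,0,0.02,20,16,32,0,0.03,20,16,32,0,0.03,20,16,32,0,0.03,20,16,32,0,0.03,20,16,32,0,0.03,20,16,32,0,0.03,20,16,32,0,0.03,20,16,32,0,0.03,20,16,32,0,0.02],
)

```text
clock: 5.9
ee_pos: [0.632, 0.0166, 0.2029]
tcp_rot: [-2.406, -2.016, 0.003]
force: [0.3, -0.2, -0.9]
gripper_width: 0.307
gripper_force: 59.2
```

Call:
servo_tool(
  deltas=[20,8,19,0,0,20,0,0,-20,0,20,0,0,-20,0,20,0,0,-20,0,20,0,0,0,0,20,0,0,0,0,20,0,0,0,0],
)

```text
clock: 6.6
ee_pos: [0.6407, 0.0338, 0.1461]
tcp_rot: [2.409, 2.016, 0.001]
force: [-0.8, 0.9, -2.4]
gripper_width: 0.309
gripper_force: 59.4
```

Run:
```python
from h import *
import pickle
s=manip.get_obs();print(s['clock'],s['ee_pos'],s['tcp_rot'],s['force'],s['gripper_width'])
f=grab('scene');g=grab('top')
pickle.dump((f,g),open('hold.pkl','wb'))
z=s['ee_pos'][2]-.0365
out=[]
for f in(f,g):
    im=f['image'];hsv=cv2.cvtColor(im,cv2.COLOR_BGR2HSV);V,U=np.indices(im.shape[:2])
    u0,v0=proj(f,[.641,.034,z]);m=((hsv[...,1]>50)&(hsv[...,0]>95)&(hsv[...,0]<125)&(im[...,0]>110)&(np.hypot(U-u0,V-v0)<45)).astype(np.uint8)
    c=max(cv2.findContours(m,0,1)[0],key=cv2.contourArea);h=cv2.convexHull(c)
    P=np.array([ray(f,*p[0],z+.005)[:2] for p in h]);s_=np.linalg.lstsq(np.c_[2*P,np.ones(len(P))],(P**2).sum(1),rcond=None)[0];print(u0,v0,len(c),len(h),s_[:2],np.sqrt(s_[2]+s_[0]**2+s_[1]**2), P.min(0),P.max(0))
    a,b=int(u0)-60,int(v0)-45;im=im.copy();cv2.drawContours(im,[h],-1,(0,0,255),1);out.append(cv2.resize(im[b:b+110,a:a+130],None,fx=3,fy=3))
cv2.imwrite('pics/hold.png',np.hstack(out))
```

```text
6.6 [0.64069423 0.03381796 0.14609614] [2.40872841e+00 2.01581004e+00 8.64452193e-04] [-0.79762502  0.89064063 -2.35716842] 0.3094209187583479
268.59615654597724 191.46551821466576 123 21 [0.64665801 0.03076303] 0.05138457995186423 [ 0.59886988 -0.02048429] [0.69722545 0.08280526]
231.76910098742542 179.85355735952214 36 8 [ 0.63327001 -0.00969275] 0.016966198290168353 [ 0.61307917 -0.02206256] [ 0.65144818 -0.01473386]
```

View pics/hold.png

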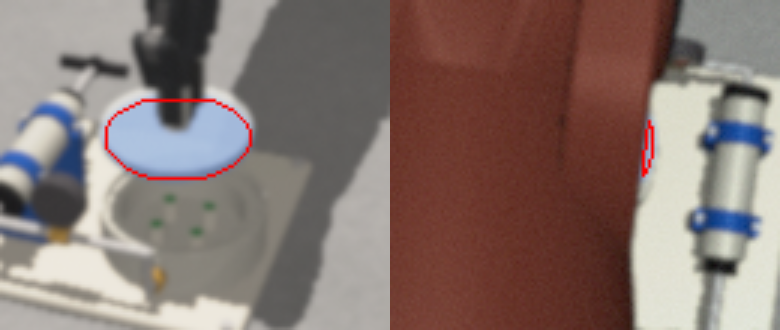

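The left view shows the lid level above the pot with its y centre about 1–2 mm low relative to the TCP. I'll correct for that and lower it gently.

Call:
servo_tool(
  deltas=[20,0.5,1.5,-15,0,20,0,0,-15,0,20,0,0,-10,0,20,0,0,-8,0,20,0,0,-4,0,20,0,0,-2,0,20,0,0,0,0,20,0,0,0,0],
)

```text
clock: 7.5
ee_pos: [0.6413, 0.0354, 0.0919]
tcp_rot: [2.409, 2.016, 0.001]
force: [0.0, -0.7, -1.6]
gripper_width: 0.303
gripper_force: 59.4
```

Call:
servo_tool(
  deltas=[20,0,0,-1.5,0,20,0,0,-1.5,0,20,0,0,-1,0,20,0,0,0,0],
)

```text
clock: 7.9
ee_pos: [0.6408, 0.0355, 0.0871]
tcp_rot: [-2.409, -2.016, 0.0]
force: [0.4, 0.9, -1.6]
gripper_width: 0.304
gripper_force: 59.4
```

Call:
servo_tool(
  deltas=[20,0,0,-1,0,20,0,0,-1,0,20,0,0,0,0],
)

```text
clock: 8.2
ee_pos: [0.6408, 0.0355, 0.0851]
tcp_rot: [-2.409, -2.016, 0.0]
force: [0.3, 0.2, -1.7]
gripper_width: 0.307
gripper_force: 59.4
```

Call:
servo_tool(
  deltas=[20,0,0,-1,0,20,0,0,-0.5,0,20,0,0,-0.5,0,20,0,0,0,0],
)

```text
clock: 8.6
ee_pos: [0.6409, 0.0355, 0.0832]
tcp_rot: [-2.409, -2.016, 0.0]
force: [0.7, 0.8, -2.8]
gripper_width: 0.308
gripper_force: 59.4
```

Call:
servo_tool(
  deltas=[20,0,0,-0.5,0,20,0,0,-0.5,0,20,0,0,0,0],
)

```text
clock: 8.9
ee_pos: [0.641, 0.0355, 0.0826]
tcp_rot: [2.409, 2.016, 0.0]
force: [-1.5, -0.0, 0.6]
gripper_width: 0.307
gripper_force: 59.8
```

Call:
servo_tool(
  deltas=[20,0,0,-0.5,0,20,0,0,0,0,20,0,0,0,0],
)

```text
clock: 9.2
ee_pos: [0.641, 0.0355, 0.0826]
tcp_rot: [2.409, 2.016, 0.0]
force: [-3.2, -0.2, 6.0]
gripper_width: 0.306
gripper_force: 60.1
```

Call:
servo_tool(
  deltas=[30,0,0,0,0,35,0,0,0,0,45,0,0,0,0,55,0,0,0,0,55,0,0,0,0,55,0,0,10,0,55,0,0,25,0,55,0,0,40,0,55,0,0,40,0,55,0,0,15,0],
)

```text
clock: 10.2
ee_pos: [0.6425, 0.0353, 0.2176]
tcp_rot: [2.405, 2.013, 0.007]
force: [-0.2, -0.0, 0.8]
gripper_width: 0.644
gripper_force: 0.0
```

Call:
servo_tool(
  deltas=[45,-20,-15,0,0,40,-35,-25,0,0,40,-35,-25,0,0,40,-35,-25,0,0,40,-20,-20,0,0,40,0,0,0,0],
)

```text
clock: 10.8
ee_pos: [0.4942, -0.0763, 0.2123]
tcp_rot: [2.411, 2.013, -0.001]
force: [-0.5, -0.8, 0.2]
gripper_width: 0.47
gripper_force: 0.0
```

Run:
```python
from h import *
s=manip.get_obs();print(s['clock'],s['ee_pos'],s['tcp_rot'],s['force'],s['gripper_width'])
f=grab('scene');g=grab('top');out=[]
for f,n in((f,'s'),(g,'t')):
    cl=cloud(f);d=np.hypot(cl[...,0]-.641,cl[...,1]-.034)
    im=f['image']; V,U=np.indices(d.shape)
    hsv=cv2.cvtColor(im,cv2.COLOR_BGR2HSV)
    q=(d<.05)&(d>.02)&(abs(cl[...,2]-.056)<.02)&(hsv[...,1]>50)
    P=cl[q]
    if len(P)>30:
        A=np.c_[P[:,:2]-[.641,.034],np.ones(len(P))];print(n,len(P),np.linalg.lstsq(A,P[:,2],rcond=None)[0],np.median(P[:,2]))
    u0,v0=proj(f,[.6,.0,.056]);a,b=max(0,int(u0)-65),max(0,int(v0)-55);out.append(cv2.resize(im[b:b+110,a:a+130],None,fx=3,fy=3,interpolation=2))
cv2.imwrite('pics/seat.png',np.hstack(out))
```

```text
10.8 [ 0.49422128 -0.07629201  0.21233946] [ 2.41118577e+00  2.01261405e+00 -5.13615680e-04] [-0.53859504 -0.8000311   0.23885444] 0.46957562535864755
s 652 [-0.00132552 -0.00495007  0.05603549] 0.05606888272686575
t 1213 [-0.00091763  0.00155852  0.0558372 ] 0.055853017852033254
```

View pics/seat.png

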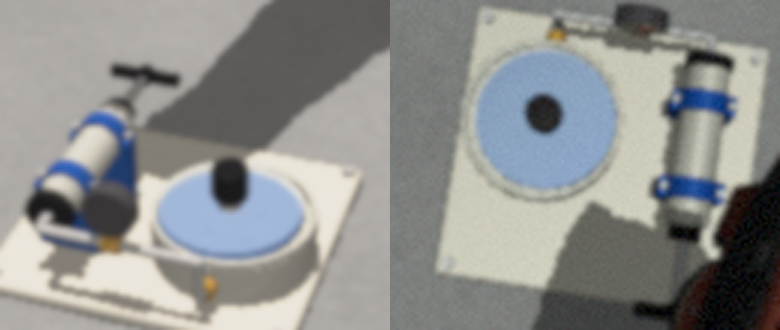

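Both views show the lid sitting flat inside the rim, with its top at 0.056 m (exactly home) and tilt below 0.5%. Now I'll pinch the crossbar beside the rod.

Call:
servo_tool(
  deltas=[40,-6,-1.5,-30,0,40,0,0,-40,0,40,0,0,-35,0,40,0,0,-20,0,40,0,0,-14,0,40,0,0,-10,0,40,0,0,0,0,40,0,0,0,0],
)

```text
clock: 11.7
ee_pos: [0.4902, -0.0762, 0.0625]
tcp_rot: [2.409, 2.016, -0.002]
force: [-0.0, -5.4, -3.0]
gripper_width: 0.463
gripper_force: 2.6
```

Run:
```python
from h import *
s=manip.get_obs();print(s['clock'],s['ee_pos'],s['tcp_rot'],s['force'],s['gripper_width'])
out=[]
for n in('scene','top'):
    f=grab(n);im=f['image']
    u0,v0=proj(f,[.5,-.06,.065]);a,b=max(0,int(u0)-40),max(0,int(v0)-35);out.append(cv2.resize(im[b:b+70,a:a+80],None,fx=4.9,fy=4.9,interpolation=2))
cv2.imwrite('pics/pinch.png',np.hstack(out))
```

```text
11.7 [ 0.49021858 -0.07621454  0.06247972] [ 2.40859534e+00  2.01622918e+00 -2.24004704e-03] [-0.00609788 -5.38212071 -3.00505198] 0.46311622571308414
```

View pics/pinch.png

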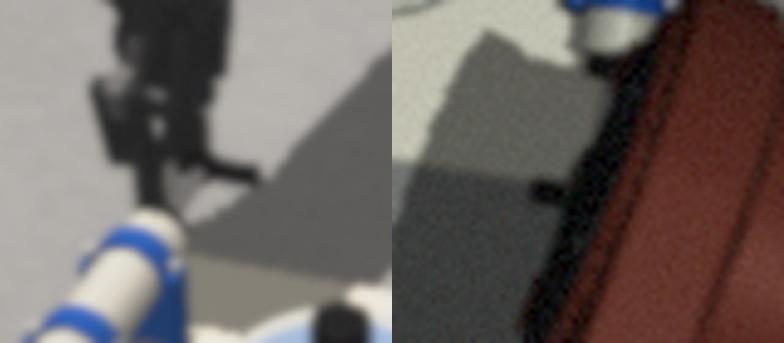

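The views show the fingers straddling the bar, and the −5 N in y means the pads touch the rod's side slightly. I'll shift outward 2.5 mm and close.

Call:
servo_tool(
  deltas=[40,-0.5,-2.5,0,0,40,0,0,0,0,40,0,0,0,0],
)

```text
clock: 12.1
ee_pos: [0.4898, -0.0783, 0.063]
tcp_rot: [2.409, 2.017, 0.001]
force: [-0.8, 0.1, -0.1]
gripper_width: 0.472
gripper_force: 0.0
```

Call:
servo_tool(
  deltas=[5,0,0,0,0,5,0,0,0,0,5,0,0,0,0,5,0,0,0,0,5,0,0,0,0,5,0,0,0,0,5,0,0,0,0,5,0,0,0,0],
  squeeze=70,
)

```text
clock: 12.9
ee_pos: [0.4873, -0.078, 0.0629]
tcp_rot: [-2.406, -2.014, 0.005]
force: [-13.6, 2.5, 12.0]
gripper_width: 0.113
gripper_force: 68.3
```

Call:
servo_tool(
  deltas=[5,-3,0.5,1,0,5,-6,1,0,0,5,-6,1.1,0,0,5,-6,1,0,0,5,-6,1.1,0,0,5,-6,1,0,0,5,-6,1.1,0,0,5,-6,1,0,0,5,-3,0.6,0,0,5,0,0,0,0],
)

```text
clock: 13.9
ee_pos: [0.4423, -0.0699, 0.0632]
tcp_rot: [2.408, 2.016, 0.004]
force: [10.8, 0.1, -12.9]
gripper_width: 0.114
gripper_force: 68.2
```

Run:
```python
from h import *
s=manip.get_obs();p=s['ee_pos'];d=p[:2]-np.array([.4873,-.078]);print(s['clock'],p,s['force'],s['gripper_width'],s['gripper_force'],'pull',d@[-.985,.174],'lat',d@[.174,.985])
f=grab('scene');im=f['image'];u0,v0=proj(f,[.52,-.065,.065]);a,b=int(u0)-32,int(v0)-28
cv2.imwrite('pics/pull.png',cv2.resize(im[b:b+56,a:a+64],None,fx=9,fy=9,interpolation=2))
```

```text
13.9 [ 0.44226686 -0.06990946  0.06322723] [ 10.81770938   0.1139402  -12.90138145] 0.11448103086975644 68.15552115440369 pull 0.045765396898041565 lat 0.00013341083223090074
```

View pics/pull.png

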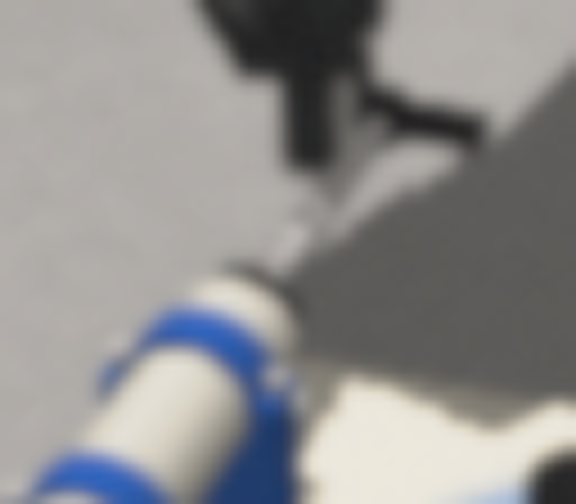

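The picture shows the handle out, but the barrel hides the ring zone from this camera. Spring force of about 11 N matches roughly 46 mm of pull. Another 6 mm.

Call:
servo_tool(
  deltas=[5,-2,0.4,-0.5,0,5,-2,0.3,0,0,5,-1.9,0.3,0,0,5,0,0,0,0,5,0,0,0,0],
)

```text
clock: 14.45
ee_pos: [0.4371, -0.069, 0.0632]
tcp_rot: [2.407, 2.015, 0.006]
force: [10.9, 0.9, -10.2]
gripper_width: 0.117
gripper_force: 68.5
```

Run:
```python
from h import *
s=manip.get_obs();p=s['ee_pos'];d=p[:2]-np.array([.4873,-.078]);print(s['clock'],p,s['force'],s['gripper_width'],s['gripper_force'],'pull',d@[-.985,.174],'lat',d@[.174,.985])
out=[]
c0=np.array([.491,-.0605])+.054*np.array([.985,-.174])
for n in('scene','top'):
    f=grab(n);im=f['image'];hsv=cv2.cvtColor(im,cv2.COLOR_BGR2HSV).astype(int)
    V,U=np.indices(im.shape[:2]);u0,v0=proj(f,[.535,-.067,.065])
    m=((hsv[...,0]<12)|(hsv[...,0]>168))&(hsv[...,1]>90)&(np.hypot(U-u0,V-v0)<18)
    v,u=np.nonzero(m);print(n,len(u),[(int(a),int(b),im[b,a].tolist(),(np.r_[.985,-.174]@(ray(f,a,b,.069)[:2]-c0)).round(4)) for a,b in zip(u,v)][:20])
    a,b=int(u0)-25,int(v0)-20;out.append(cv2.resize(im[b:b+50,a:a+50],None,fx=7.8,fy=7.8,interpolation=2))
cv2.imwrite('pics/ring.png',np.hstack(out))
```

```text
14.45 [ 0.43705921 -0.06898341  0.06319415] [ 10.89185466   0.94538452 -10.17766819] 0.11655762288968832 68.45479130744934 pull 0.05105606041539394 lat 0.0001394436346541823
scene 0 []
top 24 [(279, 224, [31, 30, 56], np.float64(0.0005)), (280, 224, [28, 32, 57], np.float64(0.0008)), (281, 224, [26, 25, 51], np.float64(0.0011)), (278, 225, [45, 51, 84], np.float64(-0.002)), (279, 225, [39, 38, 102], np.float64(-0.0017)), (280, 225, [37, 36, 112], np.float64(-0.0014)), (281, 225, [33, 34, 106], np.float64(-0.0011)), (282, 225, [47, 51, 96], np.float64(-0.0007)), (278, 226, [56, 58, 108], np.float64(-0.0042)), (279, 226, [31, 30, 136], np.float64(-0.0039)), (280, 226, [23, 21, 155], np.float64(-0.0036)), (281, 226, [23, 29, 155], np.float64(-0.0032)), (282, 226, [72, 80, 149], np.float64(-0.0029)), (278, 227, [49, 53, 115], np.float64(-0.0064)), (279, 227, [30, 34, 154], np.float64(-0.0061)), (280, 227, [29, 28, 172], np.float64(-0.0058)), (281, 227, [30, 34, 171], np.float64(-0.0054)), (282, 227, [88, 96, 170], np.float64(-0.0051)), (278, 228, [59, 63, 117], np.float64(-0.0086)), (279, 228, [56, 55, 151], np.float64(-0.0083))]
```

View pics/ring.png

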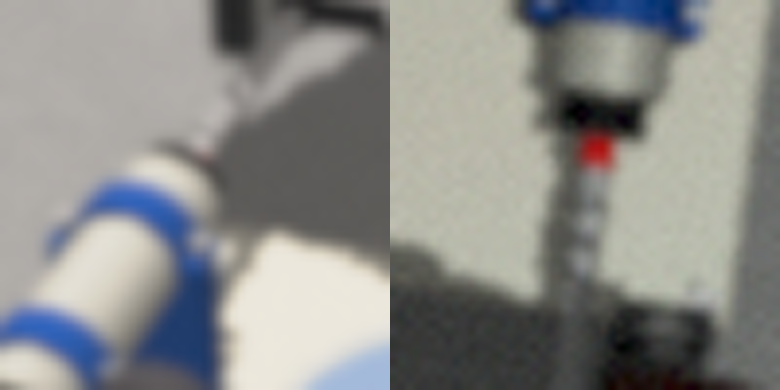

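The top view shows the red ring out, directly below the collar, at crop (597,150). I'll add a 1.5 mm margin and check the profile.

Call:
servo_tool(
  deltas=[5,-1.5,0.3,-0.5,0,5,0,0,0,0,5,0,0,0,0,5,0,0,0,0],
)

```text
clock: 14.95
ee_pos: [0.436, -0.0688, 0.0632]
tcp_rot: [2.406, 2.015, 0.006]
force: [12.0, 1.2, -7.4]
gripper_width: 0.112
gripper_force: 68.9
```

Run:
```python
from h import *
s=manip.get_obs();p=s['ee_pos'];d=p[:2]-np.array([.4873,-.078]);print(s['clock'],p,s['force'],s['gripper_width'],s['gripper_force'],'pull',d@[-.985,.174],'lat',d@[.174,.985])
ims=[]
for _ in range(5): f=grab('top');ims.append(f['image'].astype(float))
im=np.mean(ims,0)
for v in range(219,236):
    u=280.2-(v-226)*.15;i=int(round(u));r=im[v,i-1:i+2].mean(0);print(v,r.round(),'red',round(r[2]-r[1]),(ray(f,u,v,.069)[0]*1000).round(1))
```

```text
14.95 [ 0.43598866 -0.06882063  0.06316529] [11.97183213  1.21976637 -7.37858495] 0.11214751547916717 68.93193483352661 pull 0.052138879634736485 lat 0.00011350362089105526
219 [120. 129. 127.] red -2 556.1
220 [72. 78. 77.] red 0 553.9
221 [34. 35. 35.] red 0 551.7
222 [20. 21. 20.] red -1 549.5
223 [23. 21. 21.] red 0 547.3
224 [42. 42. 50.] red 8 545.1
225 [ 58.  59. 100.] red 41 542.9
226 [ 50.  52. 145.] red 92 540.7
227 [ 33.  35. 164.] red 129 538.5
228 [ 36.  38. 165.] red 127 536.3
229 [ 77.  79. 157.] red 78 534.1
230 [118. 120. 144.] red 24 531.9
231 [121. 124. 124.] red 0 529.7
232 [123. 126. 124.] red -2 527.5
233 [117. 119. 118.] red -1 525.3
234 [105. 107. 105.] red -2 523.1
235 [116. 119. 116.] red -3 520.9
```

```bash
python3 -c "
from h import *
print(close_job())"
```

```text
the job is handed in; nothing more can be done
None
```

I handed the job in: the lid is flat and home in its seat and released, and the T-handle is held about 52 mm out with the whole red ring just clear of the collar; the rack, bottle and tube stand were not touched.

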